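# Grade the sprung clay stamps

### The job

Working from the robot's left to its right, squeeze each of the three look-alike sprung stamps on the board end to end with the same light squeeze (10 to 25 N), hold it a moment to see how far its button goes in, and let it go where it lies. Then, taking them by the sides of the block and never carrying one by its sprung ends, set (do not drop) the softest-sprung stamp in the middle of the round dish and the stiffest in the middle of the square tray, lying flat. Leave the third stamp on the board, and the pot, jar and wooden strip where they are.

Things in the scene. Friction and masses are not known exactly. Their poses are not given: they have to be found in the camera images.
- stamp_a_center (a point): Centre (mid length, width and height) of one of three look-alike sprung clay stamps, 66 x 40 x 48 mm high, 0.2 kg, lying flat. x runs along its length: wooden block with steel end face from x = -33 to +5 mm, 40 wide, 48 high; then rod and spring; then the button, a plate 34 wide, 36 high, 8 thick, outer face at x = +33. y across, z up. Carry it by the block's sides, at x = -14.
- stamp_a: The same stamp_a as a whole; origin at the middle of its underside (24 mm below its centre point), same axes. Squeezed end to end it shortens as the button goes in, and springs back. Which of the three has which spring is not known beforehand.
- plunger_a (a joint): How far the button of stamp_a is in: 0 fully out, 0.018 m at the stop. The springs differ at least twofold: at 12 N on each end the softest goes in about 15 mm, the next 6.5, the stiffest 3.5; at 20 N about 18 (stop), 12 and 6. A squeeze over 28 N drives two to the stop. 
- stamp_b_center (a point): Centre (mid length, width and height) of one of three look-alike sprung clay stamps, 66 x 40 x 48 mm high, 0.2 kg, lying flat. x runs along its length: wooden block with steel end face from x = -33 to +5 mm, 40 wide, 48 high; then rod and spring; then the button, a plate 34 wide, 36 high, 8 thick, outer face at x = +33. y across, z up. Carry it by the block's sides, at x = -14.
- stamp_b: The same stamp_b as a whole; origin at the middle of its underside (24 mm below its centre point), same axes. Squeezed end to end it shortens as the button goes in, and springs back. Which of the three has which spring is not known beforehand.
- plunger_b (a joint): How far the button of stamp_b is in: 0 fully out, 0.018 m at the stop. The springs differ at least twofold: at 12 N on each end the softest goes in about 15 mm, the next 6.5, the stiffest 3.5; at 20 N about 18 (stop), 12 and 6. A squeeze over 28 N drives two to the stop. 
- stamp_c_center (a point): Centre (mid length, width and height) of one of three look-alike sprung clay stamps, 66 x 40 x 48 mm high, 0.2 kg, lying flat. x runs along its length: wooden block with steel end face from x = -33 to +5 mm, 40 wide, 48 high; then rod and spring; then the button, a plate 34 wide, 36 high, 8 thick, outer face at x = +33. y across, z up. Carry it by the block's sides, at x = -14.
- stamp_c: The same stamp_c as a whole; origin at the middle of its underside (24 mm below its centre point), same axes. Squeezed end to end it shortens as the button goes in, and springs back. Which of the three has which spring is not known beforehand.
- plunger_c (a joint): How far the button of stamp_c is in: 0 fully out, 0.018 m at the stop. The springs differ at least twofold: at 12 N on each end the softest goes in about 15 mm, the next 6.5, the stiffest 3.5; at 20 N about 18 (stop), 12 and 6. A squeeze over 28 N drives two to the stop. 
- place_left (a point): The left (+y, the end with the dark round hanging hole) place, seen from the robot, on the upper face of the fixed pale wood board (120 x 400 x 15 mm thick, y along its length, top 15 mm above the table). Places are 110 mm apart; one stamp lies within 15 mm of each, length roughly across the board, button away from the robot.
- place_middle (a point): The middle place, seen from the robot, on the upper face of the fixed pale wood board (120 x 400 x 15 mm thick, y along its length, top 15 mm above the table). Places are 110 mm apart; one stamp lies within 15 mm of each, length roughly across the board, button away from the robot.
- place_right (a point): The right (-y) place, seen from the robot, on the upper face of the fixed pale wood board (120 x 400 x 15 mm thick, y along its length, top 15 mm above the table). Places are 110 mm apart; one stamp lies within 15 mm of each, length roughly across the board, button away from the robot.
- dish_in (a point): Centre of the inner floor of the round terracotta dish: floor 6 mm above the table, inner radius 69 mm at the floor, rim 34 mm above the table (outer radius 82 mm). Fixed to the table; it may be on the left or on the right beyond the board.
- tray_in (a point): Centre of the inner floor of the square plywood tray: 160 x 160 mm outside, walls 6 mm thick, rim 34 mm above the table, floor about 6 mm above the table; its x and y axes lie along its walls. Fixed to the table; it is on the other side from the dish.
- pot: Bystander: round terracotta bowl, 90 mm across, 60 mm high; origin under its centre.
- jar: Bystander: white lidded jar, 70 mm across, 90 mm high; origin under its centre.
- strip: Bystander: flat wooden rolling guide, 200 x 30 x 12 mm; origin under its centre, x along its length.
Mind the look-alikes: they are no part of the job. What is shaped like the part that bears dish_in but red is not meant. Leave any orange or yellow look-alike of the stamp_a alone.

How it is judged:
By the outcome, as a careful person would: the job done as asked, in the order asked, and still so for the second after the job is handed in, with the robot touching nothing.
It also fails if it takes over 67 s, if anything falls off the work surface, if the arm or the gripper's body presses on something with over 40 N, if the wrist force passes 120 N, or if a joint passes its speed limit or range.

### The arm

A 6-joint arm with a two-finger parallel gripper is mounted at the origin on the work surface. World frame = base frame: x ahead of the robot, y to its left, z up, the work surface at z = 0. Lengths are in m, angles in rad, forces in N, time in s.
With the tool pointing down it reaches from about 0.425 to 0.95 m from the base axis. Payload 3.5 kg.
Tool frame: the origin (TCP) lies between the finger pads; the fingertips stand 14 mm ahead of it and the grasp point (between the pads) lies 5 mm behind it (ctrl.tip_extent is the distance from the TCP to the fingertips, in m); x points along the fingers, z is the direction in which the jaws open and shut, and the axes are right-handed (so a half turn about x gives the same grasp; the last joint's range is limited). The gripper opens to 85 mm and grips with 20 to 120 N. Pads are 22 mm wide; open, the fingers measure 114 mm over their backs; the gripper's body (76 mm by 85 mm) begins 54 mm behind the grasp point. The pads swing forward as they close: fully open they stand 13 mm farther back than shut.
Start: joints at [-1.357, 0.286, 1.577, -0, 1.279, -0.15], TCP at [0.24, -0.631, 0.219] pointing down, gripper open.
Joint ranges: [-2.77, 2.77], [-0.9, 2.22], [0.21, 2.48], [-1.53, 4.67], [0.24, 2.81], [-2.84, 2.84]. Speed limits (rad/s): [2.79, 2.79, 3.14, 3.14, 3.14, 3.14].

### API

Orientations are given as a unit quaternion [x, y, z, w].
In Python, from plant import ctrl gives the robot as it stands.
- The arm moves only by the tool move_arm, never from a script. Its argument "commands" is one flat list of numbers, 4 for each row, row after row: the shift along the tool's x, y, z in units of 25 mm (1.0 is 25 mm), then the turn about the tool's x in units of 5 degrees (1.0 is 5 degrees). A call has 1 to 20 rows; each row shifts and turns the commanded pose from where the row before left it, along the tool's axes as they then stand; what a row does not reach is not made up. A row lasts 1/8 s, in which the tool goes at most 62.5 mm and 10.7 degrees, less where a joint would pass 70% of its speed; a pose out of reach is approached as far as the arm can. A call is refused whole if a number of a shift passes 1 or a number of a turn 1, either way. A call with a gripper value outside its range is refused whole. "jaw" is the finger opening in mm, from 0 to 85.4, set as the call begins (left out, the last holds). The fingers move at their own pace and stop on an object; "force" is the grip in N (left out, the last holds). Time passes only in rows, so rows that do not move let the fingers close. It gives the time, the measured TCP pose, the force and the opening at its end, in the units of the state.
- ctrl.get_state(): the state, without advancing time (a new reading comes with each control period).
- ctrl.read_camera(name): name is "side" or "top"; returns the picture (384x512x3 uint8, red, green, blue); there is no depth.
- ctrl.get_calibration(name): a dict with "camera_matrix" (3x3 intrinsics, pixels), "camera_from_world" (4x4, takes a point from world to camera coordinates). Camera axes: x right, y down, z forward; pixel columns grow to the right and rows downward; lengths in m; the calibration is good to about 2 mm. A picture is of the moment at which its call begins. get_calibration takes no time and is no camera call.
- ctrl.sign_off(): hands the job in, once; it reports no verdict.
The state is a dict: "time": time; "qpos": joint angles; "dq": joint speeds; "joint_efforts": joint torques, N m; "eef_pos": TCP position; "tcp_rot": TCP orientation; "contact_force": force on the tool from outside, world axes, zero at the start; "wrist_torque": the same for the moment, N m; "opening": opening from 0.0 (shut) to 1.0 (fully open).
Only numpy, scipy, OpenCV 4.12 (cv2) and the standard library are available. Lean on these libraries where they do the work, as an engineer would, in place of code of your own. Each camera call takes 0.05 s, during which the arm holds its last target.

## Working session

There is one attempt and no reset: what is moved stays moved. The work goes in short steps, Python scripts to look and compute and a tool call to move; the robot and the scene stay as the last step left them, time stands still between calls to the robot, and variables do not carry over. Pictures are saved under pics/ and viewed, and the job is handed in when it is done.

Besides the shell and the picture viewer there is one more tool, called after "Emit:" in YAML: its name, and indented under it one key for each argument. move_arm: Moves the arm, as the interface text tells. Its arguments: {"type":"object","properties":{"commands":{"type":"array"},"jaw":{"type":"number"},"force":{"type":"number"}},"required":["commands"]}

```bash
ls; mkdir -p pics; python3 - <<'E'
from plant import ctrl
import cv2
for n in("top","side"):
    im=ctrl.read_camera(n); cv2.imwrite(f"pics/{n}0.png",im[:,:,::-1])
    c=ctrl.get_calibration(n);print(c)
print(ctrl.get_state(),ctrl.tip_extent)
E
```

```text
pics
{'camera_matrix': array([[402.06692817,   0.        , 253.84655623],
       [  0.        , 402.06692817, 193.34739987],
       [  0.        ,   0.        ,   1.        ]]), 'camera_from_world': array([[ 2.29292104e-02, -9.99465040e-01, -2.33213447e-02,
        -8.88047999e-04],
       [-9.98411343e-01, -2.16916188e-02, -5.20025369e-02,
         4.69312659e-01],
       [ 5.14688399e-02,  2.44766722e-02, -9.98374605e-01,
         1.30314579e+00],
       [ 0.00000000e+00,  0.00000000e+00,  0.00000000e+00,
         1.00000000e+00]])}
{'camera_matrix': array([[372.62305337,   0.        , 260.74477736],
       [  0.        , 372.62305337, 190.01407693],
       [  0.        ,   0.        ,   1.        ]]), 'camera_from_world': array([[-0.7058725 , -0.70823142,  0.01234002,  0.33651223],
       [-0.45840463,  0.44345805, -0.77020137,  0.27815961],
       [ 0.54000853, -0.54932068, -0.6376814 ,  0.90049027],
       [ 0.        ,  0.        ,  0.        ,  1.        ]])}
{'time': 0.1, 'qpos': array([-1.35699593e+00,  2.87099193e-01,  1.57804038e+00,  2.96541194e-05,
        1.27859417e+00, -1.50035923e-01]), 'dq': array([-0.00037659,  0.00010421, -0.0049533 , -0.0002261 ,  0.00025419,
       -0.00057882]), 'joint_efforts': array([ 5.69152835e-04, -4.07296050e+01, -2.93699706e+01, -1.50189735e-04,
        3.41773281e-03,  4.99080031e-06]), 'eef_pos': array([ 0.24008555, -0.63019479,  0.21756548]), 'tcp_rot': array([ 0.40181856,  0.58275059, -0.40076804,  0.58166019]), 'contact_force': array([ 0.41173139, -0.02140155,  0.77865118]), 'wrist_torque': array([ 0.00376604,  0.01337611, -0.03962198]), 'opening': 0.9992047865566616} 0.014
```

View pics/top0.png

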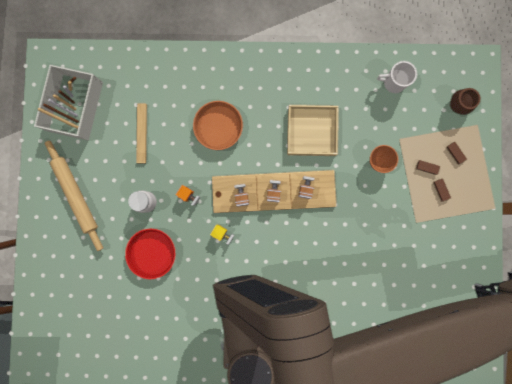

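View pics/side0.png

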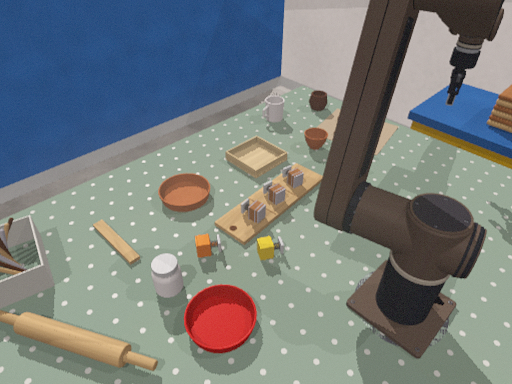

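Candidates seen in the top picture:
- **Wooden/steel stamps on the board:** about (241,195), (274,190) and (307,187). These are the ones meant.
- **Stamp look-alikes:** orange (186,193) and yellow (219,233). Leave both.
- **Dish:** terracotta at (218,125), with the red look-alike at (151,254). Leave the red one.
- **Tray:** (313,130).
- **Hanging hole:** (218,194), so the left end of the board is on the left of the picture.

Next I'll look at close crops.

```bash
python3 - <<'E'
import cv2
t=cv2.imread("pics/top0.png"); s=cv2.imread("pics/side0.png")
cv2.imwrite("pics/tc.png",cv2.resize(t[165:220,205:340],None,fx=5.9,fy=5.9,interpolation=cv2.INTER_CUBIC))
cv2.imwrite("pics/tc2.png",cv2.resize(t[90:170,185:350],None,fx=4.8,fy=4.8,interpolation=cv2.INTER_CUBIC))
cv2.imwrite("pics/sc.png",cv2.resize(s[155:245,210:330],None,fx=6,fy=6,interpolation=cv2.INTER_CUBIC))
E
```

```text
(no output)
```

View pics/tc.png

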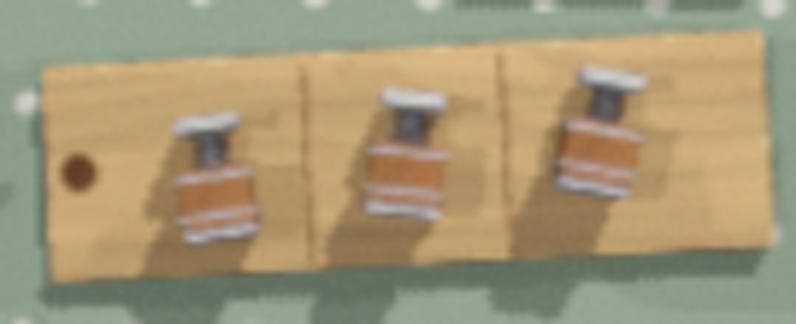

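View pics/tc2.png

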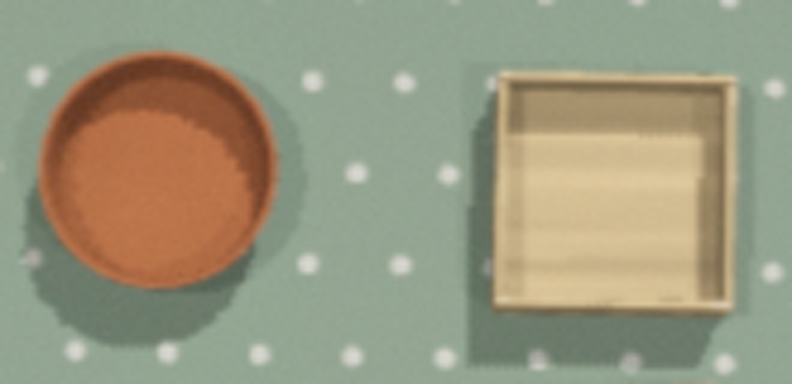

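View pics/sc.png

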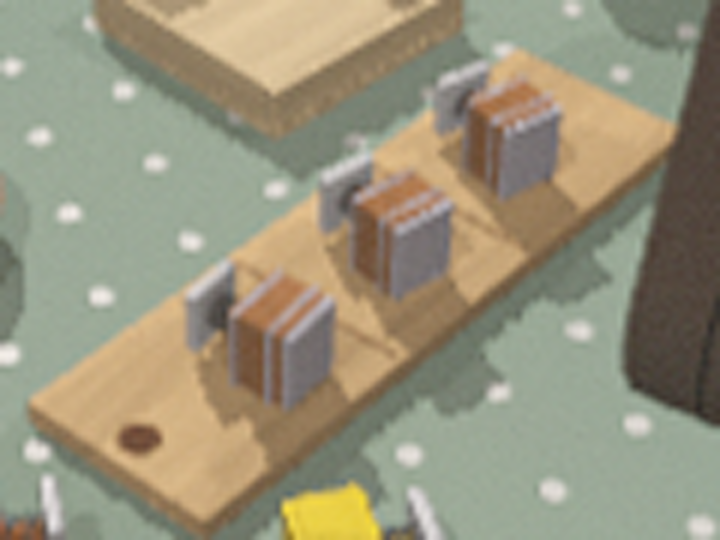

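```bash
cat > h.py <<'E'
import numpy as np,cv2
from scipy.optimize import least_squares
from plant import ctrl
def cal(n):
    c=ctrl.get_calibration(n); return np.array(c["camera_matrix"]),np.array(c["camera_from_world"])
def proj(n,P):
    K,T=cal(n);P=np.atleast_2d(P);q=P@T[:3,:3].T+T[:3,3];q=q@K.T;return q[:,:2]/q[:,2:]
def ray(n,uv,z):
    K,T=cal(n);R=T[:3,:3];C=-R.T@T[:3,3];d=R.T@np.linalg.inv(K)@np.array([uv[0],uv[1],1.]);return C+d*(z-C[2])/d[2]
def un(p,s,o): return (np.array(p,float)+.5)/s-.5+np.array(o)
def W(p,loc,zb=.015):
    c,s=np.cos(p[2]),np.sin(p[2]);L=np.array(loc)/1000.
    return np.c_[p[0]+c*L[:,0]-s*L[:,1],p[1]+s*L[:,0]+c*L[:,1],zb+.024+L[:,2]]
E
cat > fit.py <<'E'
from h import *
tl=[(33,17,18),(33,-17,18),(5,20,24),(5,-20,24),(-33,20,24),(-33,-20,24)]
T={'L':[(175,122),(237,112),(177,177),(250,166),(184,237),(256,228)],
'M':[(386,90),(447,95),(371,146),(449,152),(367,208),(440,213)],
'R':[(585,67),(646,77),(566,120),(641,132),(557,185),(632,193)]}
sl=[(5,20,24),(5,-20,24),(-33,-20,24),(-33,20,24),(-33,20,-24),(-33,-20,-24)]
S={'L':[(230,320),(282,272),(333,298),(284,350),(284,407),(333,372)],
'M':[(352,210),(405,170),(452,204),(392,240),(398,298),(448,258)],
'R':[(465,115),(517,78),(560,105),(502,140),(502,198),(556,160)]}
for k in 'LMR':
    ut=un(T[k],5.9,(205,165));us=un(S[k],6,(210,155))
    ft=lambda p:(proj("top",W(p,tl))-ut).ravel();fs=lambda p:(proj("side",W(p,sl))-us).ravel()
    for nm,f in(("top",ft),("side",fs),("both",lambda p:np.r_[ft(p),fs(p)])):
        r=least_squares(f,[.47,0,0]);print(k,nm,r.x.round(4),np.degrees(r.x[2]).round(1),"rms px",np.sqrt(np.mean(r.fun**2)).round(2))
print("dish",ray("top",un((157.5,170),4.8,(185,90)),.034))
c=[ray("top",un(q,4.8,(185,90)),.034) for q in[(498,72),(738,76),(734,311),(492,308)]]
print("tray",np.mean(c,0),[np.linalg.norm(c[i]-c[i-1]).round(3) for i in range(4)],(c[0]-c[1]))
b=[ray("top",un(q,5.9,(205,165)),.015) for q in[(42,68),(765,30),(775,245),(52,282)]]
print("board",np.round(b,3),np.mean(b,0))
E
python3 fit.py
```

```text
L top [0.4621 0.0495 0.1544] 8.8 rms px 0.51
L side [0.4619 0.0491 0.1305] 7.5 rms px 0.88
L both [0.462  0.0494 0.1468] 8.4 rms px 0.72
M top [ 0.4767 -0.0549 -0.0782] -4.5 rms px 0.51
M side [ 0.4776 -0.0529 -0.0026] -0.1 rms px 1.09
M both [ 0.4771 -0.0545 -0.0602] -3.4 rms px 0.89
R top [ 0.4905 -0.1581 -0.1511] -8.7 rms px 0.46
R side [ 0.4924 -0.1563 -0.0509] -2.9 rms px 1.19
R both [ 0.4912 -0.1578 -0.1275] -7.3 rms px 0.97
dish [0.68801528 0.13266627 0.034     ]
tray [ 0.67895074 -0.17678519  0.034     ] [np.float64(0.161), np.float64(0.162), np.float64(0.16), np.float64(0.162)] [6.60752768e-05 1.61655239e-01 0.00000000e+00]
board [[ 0.523  0.149  0.015]
 [ 0.552 -0.251  0.015]
 [ 0.433 -0.258  0.015]
 [ 0.404  0.14   0.015]] [ 0.47802656 -0.05482571  0.015     ]
```

```bash
cat >> h.py <<'E'
from scipy.spatial.transform import Rotation as Ro
def plan(xyz,zyaw_deg,st=None,half=True):
    """delta to have tool z axis at yaw zyaw (mod 180), then shift in units along new tool axes"""
    st=st or ctrl.get_state();R=Ro.from_quat(st["tcp_rot"]).as_matrix()
    y=np.degrees(np.arctan2(R[1,2],R[0,2]))
    d=(zyaw_deg-y+90)%180-90 if half else (zyaw_deg-y+180)%360-180
    # turn about tool x (down): +turn = -yaw
    t=-d
    R2=R@Ro.from_rotvec([np.radians(t),0,0]).as_matrix()
    sh=R2.T@(np.array(xyz)-st["eef_pos"])
    print("t",round(st["time"],2),"pos",st["eef_pos"].round(4),"tilt",np.degrees(np.arccos(-R[2,0])).round(2),"zyaw",round(y,2),"opening",round(st["opening"],4),"q6",st["qpos"][5].round(3),"F",st["contact_force"].round(1))
    print("  turn units",round(t/5,3),"shift units after turn",(sh/.025).round(3))
E
python3 - <<'E'
from h import *
plan((.462,.0495,.16),8.5)
E
```

```text
t 0.1 pos [ 0.2401 -0.6302  0.2176] tilt 0.12 zyaw -69.15 opening 0.9992 q6 -0.15 F [ 0.4 -0.   0.8]
  turn units -15.531 shift units after turn [ 2.356 25.572 12.798]
```

Emit:
move_arm:
  commands: [0,1,0,-1,0,1,0,-1,0,1,0,-1,0,1,0,-1,0,1,0,-1,0,1,0,-1,0,1,0,-1,0,1,0,-1,0,1,0,-1,0,1,0,-1,0,1,0,-1,0,1,0,-1,0,1,0,-1,0,1,0,-1,0,1,0,-1,0.3,1,0,-0.5]
  jaw: 85.4
  force: 20

```text
time: 2.1
eef_pos: [0.4337, -0.3165, 0.2114]
tcp_rot: [-0.052, 0.705, 0.052, 0.705]
contact_force: [-0.3, 0.4, -0.4]
opening: 1.0
```

```bash
python3 - <<'E'
from h import *
plan((.462,.0495,.12),8.5)
E
```

```text
t 2.1 pos [ 0.4337 -0.3165  0.2114] tilt 0.04 zyaw 8.45 opening 0.9998 q6 -0.967 F [-0.3  0.4 -0.4]
  turn units -0.01 shift units after turn [ 3.651 14.312  3.284]
```

Emit:
move_arm:
  commands: [0.2,1,0.25,0,0.2,1,0.25,0,0.2,1,0.25,0,0.2,1,0.25,0,0.2,1,0.25,0,0.2,1,0.25,0,0.2,1,0.25,0,0.2,1,0.25,0,0.2,1,0.25,0,0.2,1,0.25,0,0.2,1,0.25,0,0.2,1,0.25,0,0.6,1,0.25,0,0.6,1,0,0,0,0.3,0,0,0,0,0,0]

```text
time: 4.1
eef_pos: [0.4622, 0.0483, 0.1217]
tcp_rot: [-0.052, 0.705, 0.052, 0.705]
contact_force: [0.1, -0.0, -0.2]
opening: 1.002
```

```bash
python3 - <<'E'
from h import *
plan((.462,.0495,.040),8.5)
E
```

```text
t 4.1 pos [0.4622 0.0483 0.1217] tilt 0.03 zyaw 8.4 opening 1.0021 q6 -0.261 F [ 0.1 -0.  -0.2]
  turn units -0.02 shift units after turn [ 3.267e+00  4.900e-02 -2.000e-03]
```

Emit:
move_arm:
  commands: [0.8,0,0,0,0.8,0,0,0,0.8,0,0,0,0.6,0,0,0,0.25,0,0,0,0,0,0,0]

```text
time: 4.85
eef_pos: [0.4622, 0.0481, 0.0401]
tcp_rot: [-0.051, 0.705, 0.051, 0.705]
contact_force: [0.2, -0.6, 0.6]
opening: 1.0
```

```bash
python3 - <<'E'
from h import *
plan((.462,.0495,.040),8.5)
t=ctrl.read_camera("top")[:,:,::-1]; s=ctrl.read_camera("side")[:,:,::-1]
a=cv2.resize(t[150:235,200:300],None,fx=4,fy=4,interpolation=2);b=cv2.resize(s[155:245,210:310],(400,340),interpolation=2)
cv2.imwrite("pics/d1.png",np.hstack([a,b]))
E
```

```text
t 4.85 pos [0.4622 0.0481 0.0401] tilt 0.01 zyaw 8.33 opening 1.0001 q6 -0.261 F [ 0.2 -0.6  0.6]
  turn units -0.034 shift units after turn [ 0.005  0.059 -0.001]
```

View pics/d1.png

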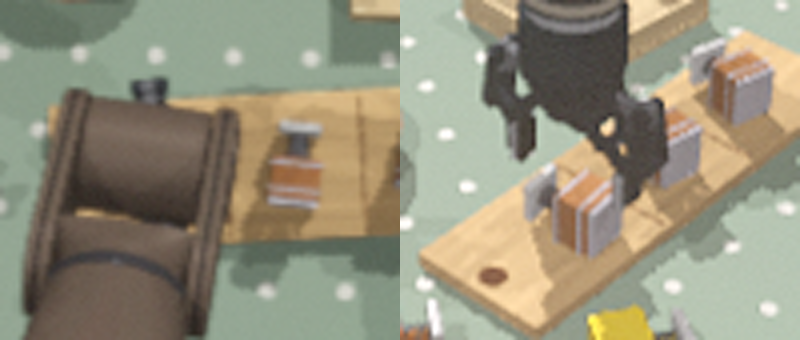

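```bash
python3 - <<'E'
from h import *
s=cv2.imread("pics/d1.png")
p=[.4622,.0481,np.radians(8.4)]
print(proj("side",W(p,[(0,0,0),(47,0,-14),(-47,0,-14),(47,0,60),(-47,0,60)],.016)))
t=ctrl.read_camera("side")[:,:,::-1];cv2.imwrite("pics/s2.png",cv2.resize(t[90:250,200:340],None,fx=3.7,fy=3.7,interpolation=2))
E
```

```text
[[252.8337894  209.28981059]
 [240.54540496 206.30071805]
 [265.61666056 219.48063832]
 [239.97853889 187.36940322]
 [266.16565536 200.37030741]]
```

View pics/s2.png

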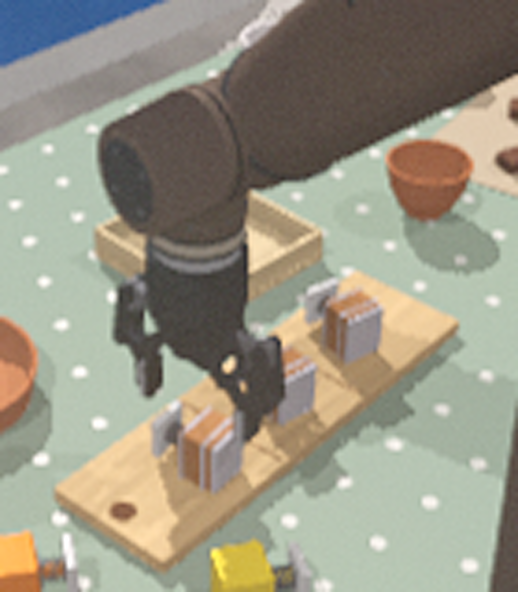

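```bash
python3 - <<'E'
from h import *
print("init", proj("side",[[.2401,-.6302,.2036],[.2401,-.6302,.2176],[.2401,-.6302,.3]]))
p=[.4622,.0481,np.radians(8.4)]
L=[(a,b,c) for a in(43,57) for b in(-11,11) for c in(0,-13)]; L+=[(-a,b,c) for a,b,c in L]
q=proj("side",W(p,L,.016))
for l,x in zip(L,q):print(l,x.round(1))
t=cv2.imread("pics/s2.png")
raw=ctrl.read_camera("side")[:,:,::-1].copy()
big=cv2.resize(raw[170:240,225:295],None,fx=8.5,fy=8.5,interpolation=2)
for l,x in zip(L,q):
    u=((x-[225,170])+.5)*8.5-.5
    cv2.circle(big,tuple(u.astype(int)),3,(0,255,255) if l[2]==0 else (0,0,255),-1)
cv2.imwrite("pics/s3.png",big)
s0=cv2.imread("pics/side0.png");cv2.imwrite("pics/s4.png",cv2.resize(s0[0:140,400:512],None,fx=4,fy=4))
E
```

```text
init [[444.8513397  109.8442484 ]
 [446.23145947 106.01929212]
 [454.77582596  82.338863  ]]
(43, -11, 0) [243.8 201.5]
(43, -11, -13) [243.8 204.7]
(43, 11, 0) [239.2 205.3]
(43, 11, -13) [239.3 208.5]
(57, -11, 0) [240.2 199.6]
(57, -11, -13) [240.3 202.8]
(57, 11, 0) [235.5 203.4]
(57, 11, -13) [235.7 206.6]
(-43, -11, 0) [266.8 213.3]
(-43, -11, -13) [266.7 216.6]
(-43, 11, 0) [262.3 217.5]
(-43, 11, -13) [262.3 220.8]
(-57, -11, 0) [270.7 215.4]
(-57, -11, -13) [270.6 218.6]
(-57, 11, 0) [266.3 219.6]
(-57, 11, -13) [266.2 222.8]
```

View pics/s3.png

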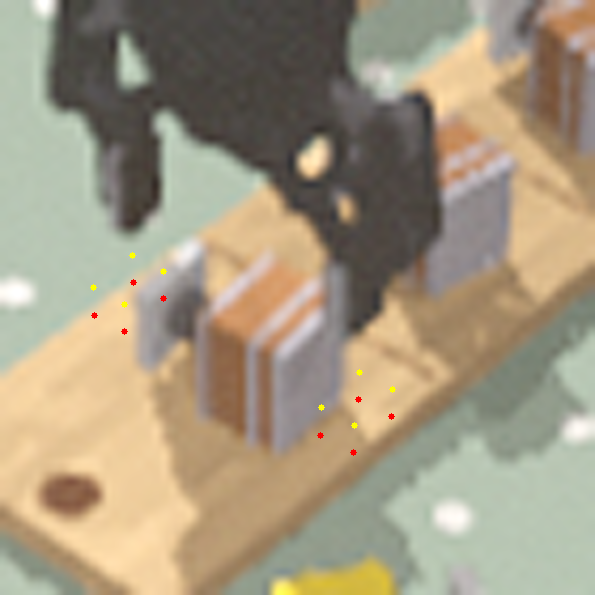

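View pics/s4.png

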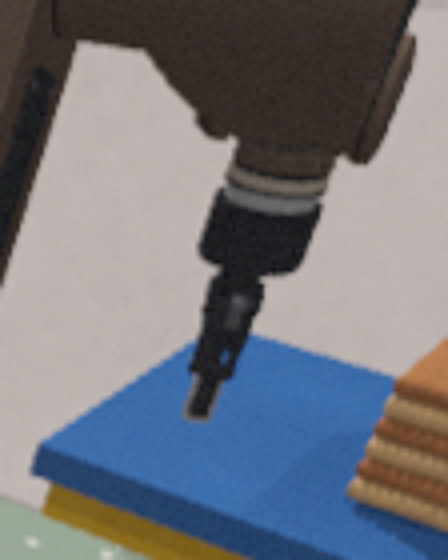

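```bash
python3 - <<'E'
from h import *
raw=ctrl.read_camera("top")[:,:,::-1].copy()
big=cv2.resize(raw[140:260,190:290],None,fx=5,fy=5,interpolation=2)
for z,c in((.04,(0,0,255)),(.1,(0,255,255)),(.2,(255,255,0)),(.3,(255,0,255))):
  for dx in(-.057,0,.057):
    a=np.radians(8.4);x=proj("top",[[.4622+dx*np.cos(a),.0481+dx*np.sin(a),z]])[0]
    u=((x-[190,140])+.5)*5-.5;cv2.circle(big,tuple(u.astype(int)),3,c,-1)
cv2.imwrite("pics/t3.png",big)
print(proj("top",[[.2401,-.6302,.2176],[.2401,-.6302,.3]]),ctrl.get_state()["qpos"])
s0=cv2.imread("pics/top0.png");cv2.imwrite("pics/t4.png",cv2.resize(s0[240:340,420:512],None,fx=5,fy=5))
E
```

```text
[[487.55142171 279.4722886 ]
 [505.99432191 284.83155136]] [-1.14708138e-01  5.65049375e-02  2.20359296e+00 -2.28047763e-05
  8.80015226e-01 -2.60449350e-01]
```

View pics/t3.png

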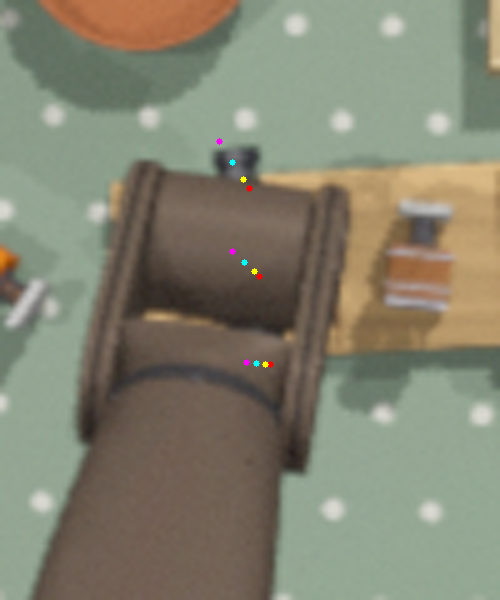

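View pics/t4.png

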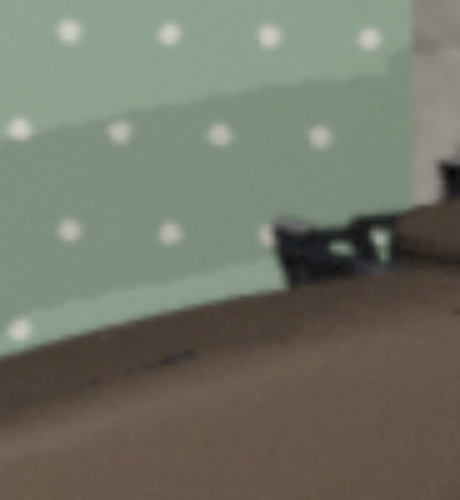

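Emit:
move_arm:
  commands: [0.3,0,0,0,0.3,0,0,0,0,0,0,0]

```text
time: 5.48
eef_pos: [0.4611, 0.0484, 0.024]
tcp_rot: [-0.051, 0.706, 0.052, 0.704]
contact_force: [0.4, -0.1, 0.2]
opening: 1.0
```

```bash
cat > look.py <<'E'
from h import *
import sys
def sidecrop(fn,o=(225,170),n=70,f=8.5):
    raw=ctrl.read_camera("side")[:,:,::-1].copy()
    cv2.imwrite(fn,cv2.resize(raw[o[1]:o[1]+n,o[0]:o[0]+n],None,fx=f,fy=f,interpolation=2))
if __name__=="__main__":
    plan((.462,.0495,.025),8.5)
    sidecrop(sys.argv[1],tuple(map(int,sys.argv[2:4])))
E
python3 look.py pics/s5.png 225 170
```

```text
t 5.47 pos [0.4611 0.0484 0.024 ] tilt 0.14 zyaw 8.35 opening 1.0005 q6 -0.26 F [ 0.4 -0.1  0.2]
  turn units -0.031 shift units after turn [-0.04   0.038  0.042]
```

View pics/s5.png

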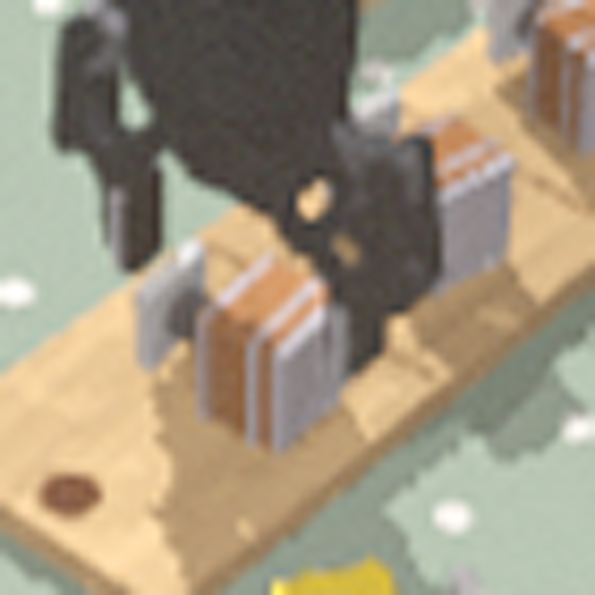

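```bash
python3 - <<'E'
from h import *
raw=ctrl.read_camera("side")[:,:,::-1].copy()
g=(255*(raw/255.)**.45).astype(np.uint8)
cv2.imwrite("pics/s6.png",cv2.resize(g[165:225,228:288],None,fx=10,fy=10,interpolation=cv2.INTER_NEAREST))
E
```

```text
(no output)
```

View pics/s6.png

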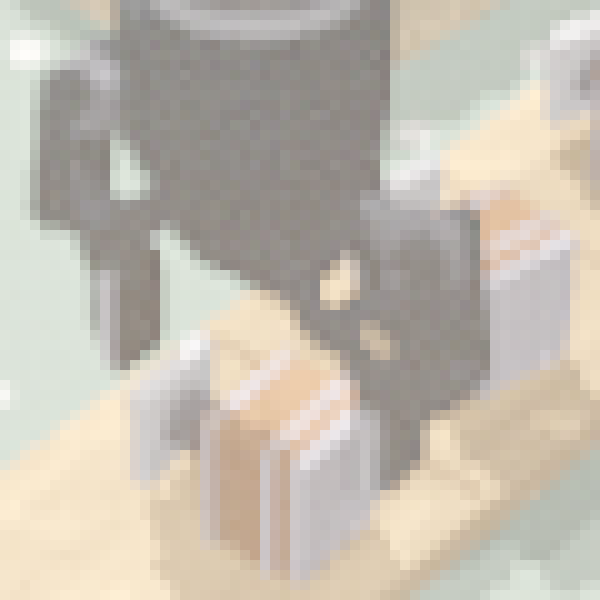

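Emit:
move_arm:
  commands: [0.1,0.04,0.04,0,0.08,0,0,0,0,0,0,0]

```text
time: 5.95
eef_pos: [0.4628, 0.0495, 0.0204]
tcp_rot: [-0.051, 0.705, 0.052, 0.705]
contact_force: [0.3, 0.3, 0.8]
opening: 1.002
```

```bash
python3 look.py pics/s7.png 225 170
```

```text
t 5.95 pos [0.4628 0.0495 0.0204] tilt 0.02 zyaw 8.35 opening 1.0024 q6 -0.258 F [0.3 0.3 0.8]
  turn units -0.03 shift units after turn [-0.183  0.005 -0.031]
```

View pics/s7.png

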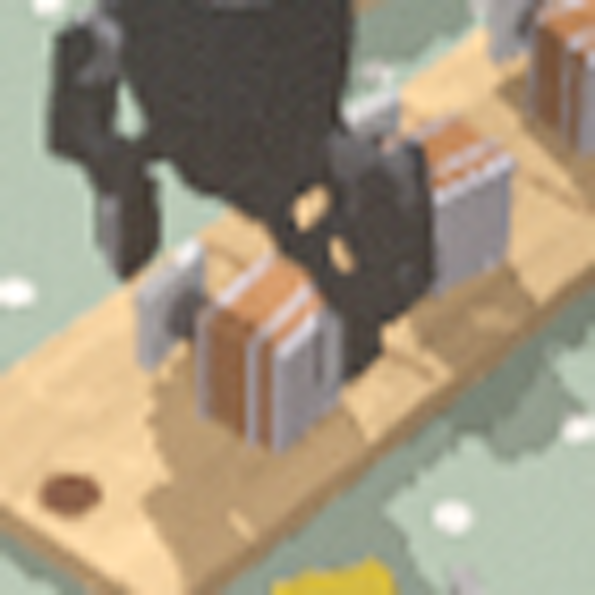

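Emit:
move_arm:
  commands: [0.12,0,0,0,0,0,0,0]

```text
time: 6.25
eef_pos: [0.4626, 0.0495, 0.0173]
tcp_rot: [-0.051, 0.705, 0.051, 0.705]
contact_force: [0.6, 0.2, 0.4]
opening: 1.009
```

Emit:
move_arm:
  commands: [0.08,0,0,0,0,0,0,0]

```text
time: 6.5
eef_pos: [0.4627, 0.0494, 0.0154]
tcp_rot: [-0.051, 0.705, 0.051, 0.705]
contact_force: [0.4, 1.0, 0.3]
opening: 0.997
```

Emit:
move_arm:
  commands: [0.08,0,0,0,0,0,0,0]

```text
time: 6.75
eef_pos: [0.4627, 0.0495, 0.0134]
tcp_rot: [-0.051, 0.705, 0.051, 0.705]
contact_force: [-0.7, -0.1, -0.5]
opening: 1.0
```

Emit:
move_arm:
  commands: [0.1,0,0,0,0,0,0,0]

```text
time: 7.0
eef_pos: [0.4627, 0.0495, 0.0108]
tcp_rot: [-0.051, 0.705, 0.051, 0.705]
contact_force: [-0.1, -0.2, -0.9]
opening: 0.999
```

```bash
python3 look.py pics/s8.png 225 170
```

```text
t 7.0 pos [0.4627 0.0495 0.0108] tilt 0.03 zyaw 8.34 opening 0.9994 q6 -0.258 F [-0.1 -0.2 -0.9]
  turn units -0.032 shift units after turn [-0.568  0.006 -0.027]
```

View pics/s8.png

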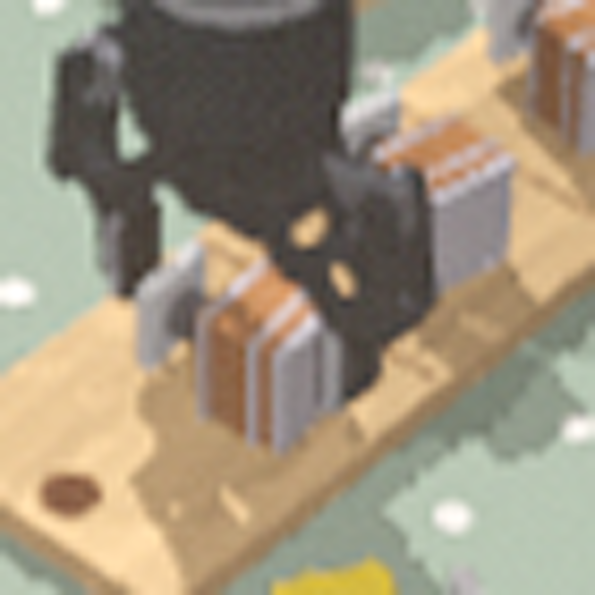

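Emit:
move_arm:
  commands: [0.14,0,0,0,0.14,0,0,0,0,0,0,0]

```text
time: 7.42
eef_pos: [0.4625, 0.0495, 0.0036]
tcp_rot: [-0.051, 0.706, 0.052, 0.705]
contact_force: [0.1, -0.2, 0.1]
opening: 1.0
```

```bash
python3 look.py pics/s9.png 225 170
```

```text
t 7.42 pos [0.4625 0.0495 0.0036] tilt 0.06 zyaw 8.35 opening 1.0 q6 -0.258 F [ 0.1 -0.2  0.1]
  turn units -0.031 shift units after turn [-0.855  0.004 -0.021]
```

View pics/s9.png

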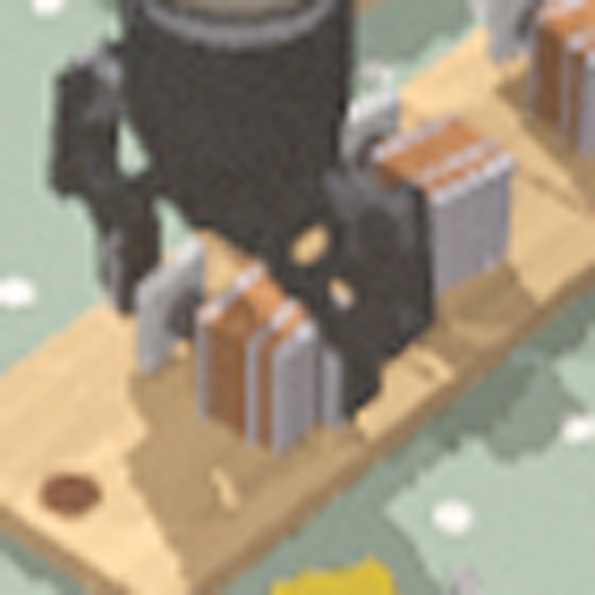

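Emit:
move_arm:
  commands: [0,0,0,0,0,0,0,0,0,0,0,0,0,0,0,0,0,0,0,0,0,0,0,0]
  jaw: 40
  force: 20

```text
time: 8.22
eef_pos: [0.4615, 0.0493, 0.0056]
tcp_rot: [-0.052, 0.707, 0.052, 0.703]
contact_force: [-10.2, -0.9, 16.4]
opening: 0.581
```

```bash
python3 look.py pics/s10.png 225 170
```

```text
t 8.22 pos [0.4615 0.0493 0.0056] tilt 0.34 zyaw 8.4 opening 0.5806 q6 -0.258 F [-10.2  -0.9  16.4]
  turn units -0.019 shift units after turn [-0.775  0.006  0.018]
```

View pics/s10.png

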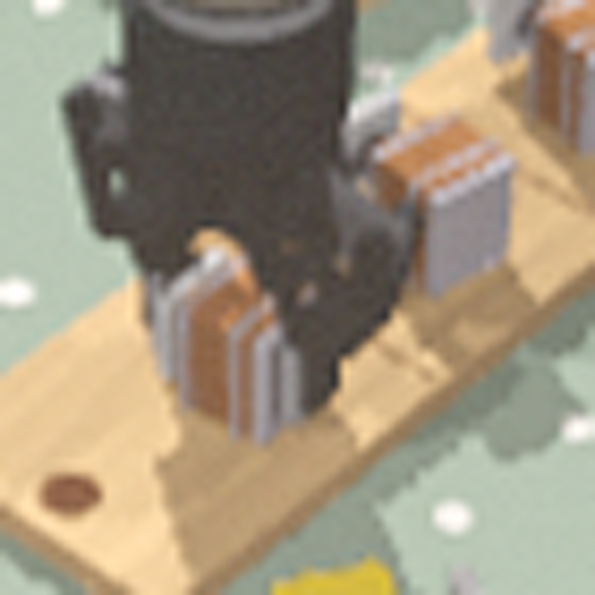

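Emit:
move_arm:
  commands: [-0.1,0,0,0,0,0,0,0,0,0,0,0,0,0,0,0,0,0,0,0]
  jaw: 85.4

```text
time: 8.9
eef_pos: [0.4629, 0.0494, 0.0065]
tcp_rot: [-0.051, 0.705, 0.051, 0.705]
contact_force: [-0.4, 0.2, -0.3]
opening: 0.997
```

```bash
python3 look.py pics/s11.png 225 170
```

```text
t 8.9 pos [0.4629 0.0494 0.0065] tilt 0.01 zyaw 8.34 opening 0.9973 q6 -0.258 F [-0.4  0.2 -0.3]
  turn units -0.031 shift units after turn [-0.741  0.008 -0.035]
```

View pics/s11.png

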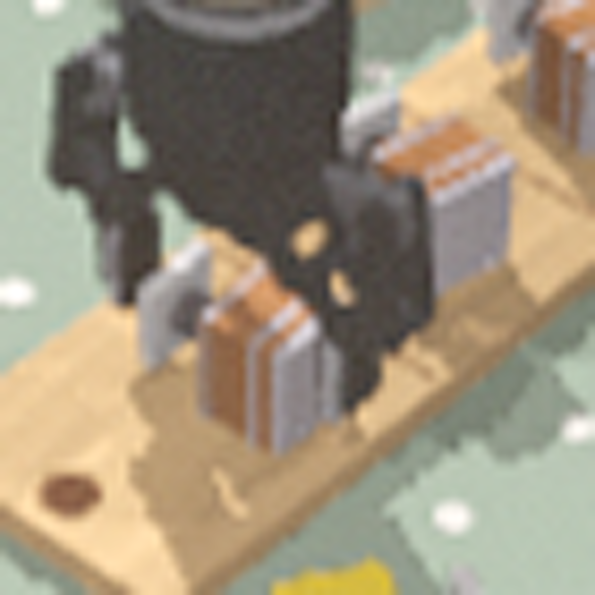

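Emit:
move_arm:
  commands: [-1,0,0,0,-1,0,0,0,-0.8,0,0,0.9,0,0,0,0.9,0,0,0,0.7,0,0,0,0]

```text
time: 9.7
eef_pos: [0.4628, 0.0494, 0.0766]
tcp_rot: [0.025, 0.707, -0.025, 0.707]
contact_force: [0.1, 0.7, 0.3]
opening: 1.0
```

```bash
python3 - <<'E'
from h import *
plan((.477,-.0545,.075),-4.2)
E
```

```text
t 9.7 pos [0.4628 0.0494 0.0766] tilt 0.0 zyaw -4.12 opening 0.9995 q6 -0.04 F [0.1 0.7 0.3]
  turn units 0.016 shift units after turn [ 0.062 -4.105  0.869]
```

Emit:
move_arm:
  commands: [0,-1,0.2,0,0,-1,0.2,0,0,-1,0.2,0,0,-1,0.2,0,0,-0.1,0.07,0,0,0,0,0,0.7,0,0,0,0.7,0,0,0,0.6,0,0,0,0.6,0,0,0,0,0,0,0]

```text
time: 11.08
eef_pos: [0.476, -0.0538, 0.0102]
tcp_rot: [0.026, 0.708, -0.025, 0.706]
contact_force: [0.2, -0.1, 0.7]
opening: 1.001
```

```bash
sed -i 's/plan((.462,.0495,.025),8.5)/plan((.477,-.0545,.012),-4.2)/' look.py; python3 look.py pics/s12.png 245 155
```

```text
t 11.07 pos [ 0.476  -0.0538  0.0102] tilt 0.18 zyaw -4.13 opening 1.001 q6 -0.253 F [ 0.2 -0.1  0.7]
  turn units 0.014 shift units after turn [-0.074 -0.027  0.041]
```

View pics/s12.png

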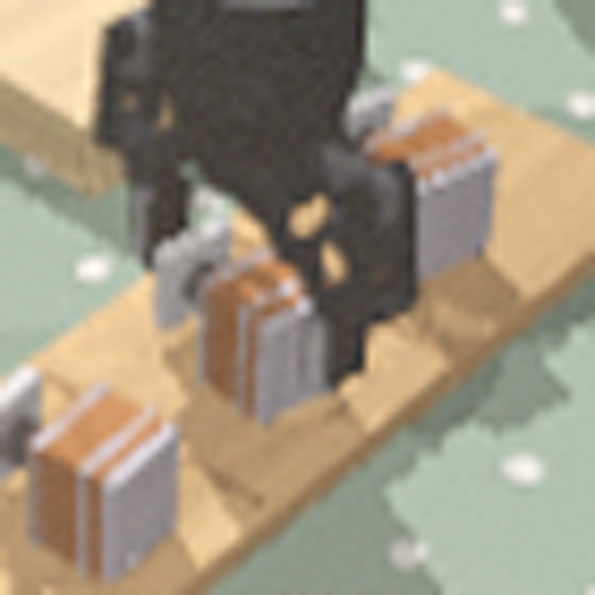

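Middle stamp is straddled. Squeezing now.

Emit:
move_arm:
  commands: [-0.06,0,0.04,0,0,0,0,0,0,0,0,0,0,0,0,0,0,0,0,0,0,0,0,0,0,0,0,0]
  jaw: 40
  force: 20

```text
time: 12.0
eef_pos: [0.4776, -0.0546, 0.0147]
tcp_rot: [0.025, 0.708, -0.025, 0.706]
contact_force: [-6.1, 0.3, 9.3]
opening: 0.716
```

```bash
python3 look.py pics/s13.png 245 155
```

```text
t 12.0 pos [ 0.4776 -0.0546  0.0147] tilt 0.16 zyaw -4.12 opening 0.7161 q6 -0.252 F [-6.1  0.3  9.3]
  turn units 0.017 shift units after turn [ 0.109  0.    -0.025]
```

View pics/s13.png

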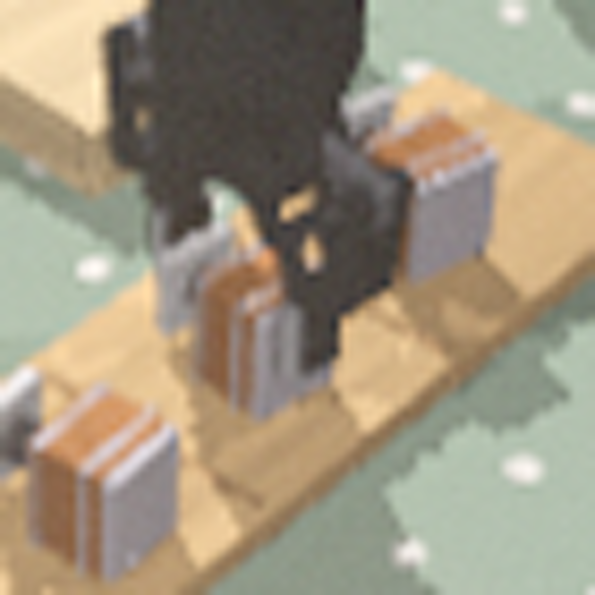

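Emit:
move_arm:
  commands: [0,0,0,0,0,0,0,0]

```text
time: 12.3
eef_pos: [0.4776, -0.0546, 0.0147]
tcp_rot: [0.025, 0.708, -0.025, 0.706]
contact_force: [-6.2, -0.8, 9.4]
opening: 0.713
```

Emit:
move_arm:
  commands: [0,0,0,0,0,0,0,0,0,0,0,0,0,0,0,0]
  jaw: 85.4

```text
time: 12.8
eef_pos: [0.4782, -0.0545, 0.013]
tcp_rot: [0.026, 0.707, -0.026, 0.707]
contact_force: [-0.0, -0.4, 0.1]
opening: 1.001
```

Emit:
move_arm:
  commands: [-1,0,0,0,-1,0,0,0,-0.5,0,0,0.8,0,-1,0.1,0,0,-1,0.1,0,0,-1,0.1,0,0,-1,0.1,0,0,0,0,0]

```text
time: 13.8
eef_pos: [0.474, -0.1561, 0.0757]
tcp_rot: [0.051, 0.705, -0.051, 0.705]
contact_force: [0.4, 0.3, -1.0]
opening: 1.0
```

```bash
sed -i 's/plan((.477,-.0545,.012),-4.2)/plan((.491,-.158,.015),-8.2)/' look.py; python3 look.py pics/s14.png 245 155
```

```text
t 13.8 pos [ 0.474  -0.1561  0.0757] tilt 0.02 zyaw -8.29 opening 1.0 q6 -0.377 F [ 0.4  0.3 -1. ]
  turn units -0.019 shift units after turn [2.427 0.022 0.683]
```

View pics/s14.png

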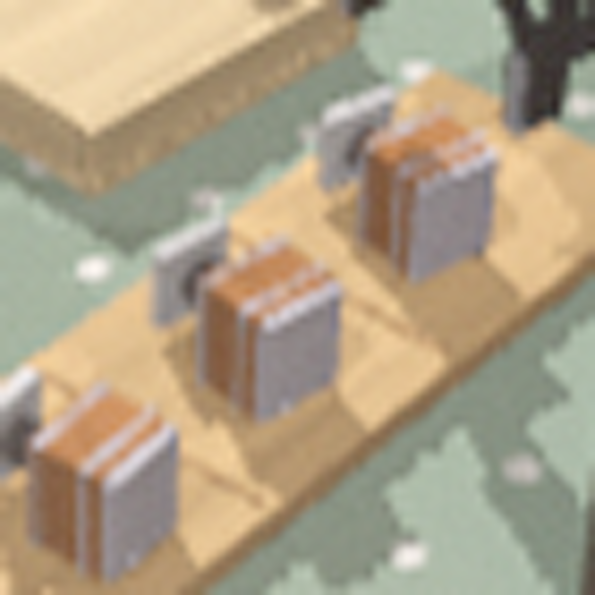

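Emit:
move_arm:
  commands: [0,0,0.68,0,0,0,0,0,0.7,0,0,0,0.7,0,0,0,0.6,0,0,0,0.5,0,0,0,0,0,0,0]

```text
time: 14.72
eef_pos: [0.4896, -0.1567, 0.0115]
tcp_rot: [0.051, 0.706, -0.05, 0.704]
contact_force: [-0.7, -0.1, -0.2]
opening: 1.0
```

```bash
python3 look.py pics/s15.png 255 140
```

```text
t 14.72 pos [ 0.4896 -0.1567  0.0115] tilt 0.19 zyaw -8.17 opening 1.0003 q6 -0.365 F [-0.7 -0.1 -0.2]
  turn units 0.007 shift units after turn [-0.142 -0.042  0.063]
```

View pics/s15.png

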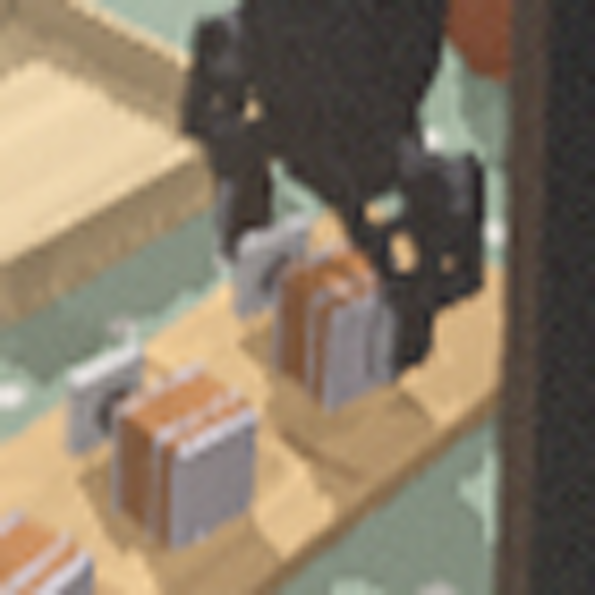

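Emit:
move_arm:
  commands: [0,-0.04,0.04,0,0,0,0,0,0,0,0,0,0,0,0,0,0,0,0,0,0,0,0,0,0,0,0,0,0,0,0,0]
  jaw: 40
  force: 20

```text
time: 15.78
eef_pos: [0.4912, -0.1588, 0.0152]
tcp_rot: [0.05, 0.706, -0.05, 0.704]
contact_force: [-7.2, 0.5, 11.2]
opening: 0.662
```

```bash
python3 look.py pics/s16.png 255 140
```

```text
t 15.78 pos [ 0.4912 -0.1588  0.0152] tilt 0.14 zyaw -8.11 opening 0.662 q6 -0.366 F [-7.2  0.5 11.2]
  turn units 0.019 shift units after turn [ 0.007  0.03  -0.011]
```

View pics/s16.png

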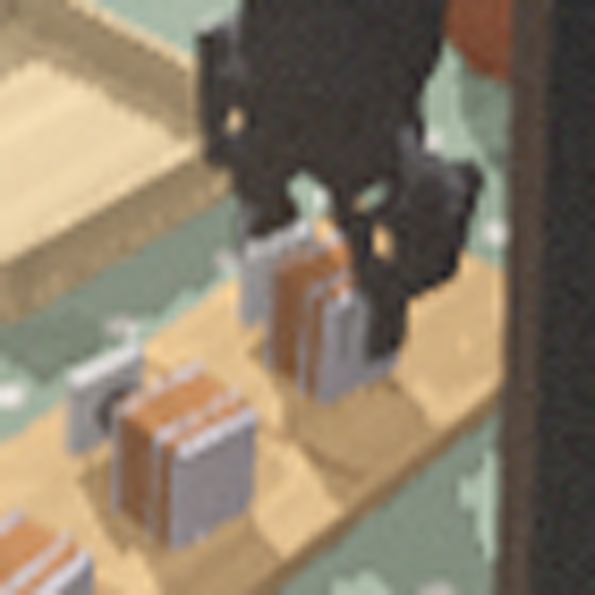

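Emit:
move_arm:
  commands: [0,0,0,0]

```text
time: 15.95
eef_pos: [0.4912, -0.1588, 0.0152]
tcp_rot: [0.05, 0.706, -0.05, 0.704]
contact_force: [-6.8, 0.4, 11.0]
opening: 0.664
```

Emit:
move_arm:
  commands: [0,0,0,0,0,0,0,0,0,0,0,0,0,0,0,0]
  jaw: 85.4

```text
time: 16.45
eef_pos: [0.4916, -0.1584, 0.013]
tcp_rot: [0.05, 0.705, -0.05, 0.705]
contact_force: [0.1, -0.2, -0.6]
opening: 1.002
```

Emit:
move_arm:
  commands: [-1,0,0,0,-1,0,0,0,-1,0,0,0,-1,0,0,0,-0.5,-1,0,0,0,-1,0,-1,0,-1,0,-1,0,0,0,-1,0,0,0,-1,0,0,0,-1]

```text
time: 17.7
eef_pos: [0.483, -0.2329, 0.1253]
tcp_rot: [-0.104, 0.699, 0.105, 0.699]
contact_force: [0.4, 0.1, 0.2]
opening: 1.004
```

```bash
python3 - <<'E'
from h import *
plan((.477,-.0545,.09),86)
t=ctrl.read_camera("top")[:,:,::-1]; s=ctrl.read_camera("side")[:,:,::-1]
cv2.imwrite("pics/tf.png",t)
cv2.imwrite("pics/tc3.png",cv2.resize(t[165:220,205:340],None,fx=5.9,fy=5.9,interpolation=cv2.INTER_CUBIC))
cv2.imwrite("pics/sc3.png",cv2.resize(s[155:245,210:330],None,fx=6,fy=6,interpolation=cv2.INTER_CUBIC))
E
```

```text
t 17.7 pos [ 0.483  -0.2329  0.1253] tilt 0.02 zyaw 16.99 opening 1.0036 q6 -0.935 F [0.4 0.1 0.2]
  turn units -13.802 shift units after turn [1.415 0.735 7.102]
```

View pics/tc3.png

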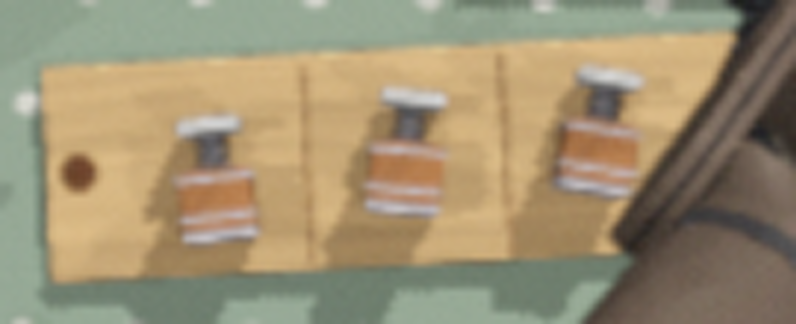

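View pics/sc3.png

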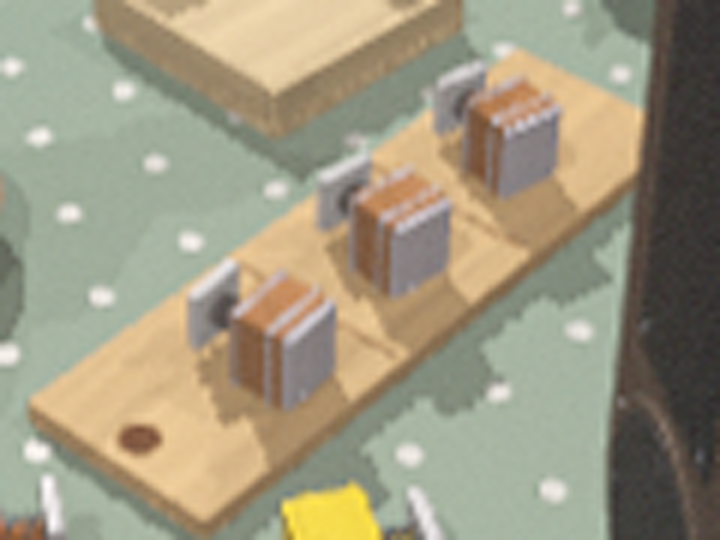

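```bash
python3 - <<'E'
from h import *
tl=[(33,17,18),(33,-17,18),(5,20,24),(5,-20,24),(-33,20,24),(-33,-20,24)]
T={'L':[(177,123),(240,115),(177,181),(254,170),(183,238),(257,231)],
'M':[(384,91),(446,94),(370,143),(446,149),(365,206),(439,211)]}
for k in T:
    ut=un(T[k],5.9,(205,165))
    r=least_squares(lambda p:(proj("top",W(p,tl))-ut).ravel(),[.47,0,0]);p=r.x
    print(k,p.round(4),np.degrees(p[2]).round(1),"grasp",W(p,[(-14,0,0)])[0].round(4))
E
```

```text
L [0.4607 0.0487 0.1326] 7.6 grasp [0.4468 0.0468 0.039 ]
M [ 0.4775 -0.054  -0.076 ] -4.4 grasp [ 0.4636 -0.0529  0.039 ]
```

Emit:
move_arm:
  commands: [0,0,0,-1,0,0,0,-1,0,0,0,-1,0,0,0,-1,0,0,0,-1,0,0,0,-1,0,0,0,-1,0,0,0,-1,0,0,0.8,-1,0,0,0.9,-1,0,0,0.9,-1,0,0,1,-1,0,0,1,-1,0,0,1,-1,0,0,1,-1,0,0,1,-1]
  jaw: 65

```text
time: 19.8
eef_pos: [0.5312, -0.0519, 0.1255]
tcp_rot: [-0.529, 0.469, 0.529, 0.469]
contact_force: [0.1, 0.3, 1.0]
opening: 0.763
```

```bash
python3 - <<'E'
from h import *
plan((.447,.0468,.09),97.6)
E
```

```text
t 19.8 pos [ 0.5312 -0.0519  0.1255] tilt 0.0 zyaw 96.92 opening 0.7626 q6 -1.979 F [0.1 0.3 1. ]
  turn units -0.137 shift units after turn [1.42  2.815 4.358]
```

Emit:
move_arm:
  commands: [0.2,0.7,1,-0.14,0.3,0.7,1,0,0.3,0.7,1,0,0.3,0.7,1,0,0.3,0,0.36,0,0,0,0,0,0,0,0,0]

```text
time: 20.68
eef_pos: [0.4488, 0.0458, 0.0911]
tcp_rot: [0.532, -0.466, -0.531, -0.466]
contact_force: [1.1, 0.2, -0.1]
opening: 0.762
```

```bash
python3 - <<'E'
from h import *
plan((.447,.0468,.006),97.6)
from look import sidecrop
sidecrop("pics/s17.png",(220,160))
E
```

```text
t 20.68 pos [0.4488 0.0458 0.0911] tilt 0.07 zyaw 97.5 opening 0.7617 q6 -1.825 F [ 1.1  0.2 -0.1]
  turn units -0.02 shift units after turn [3.402 0.069 0.052]
```

View pics/s17.png

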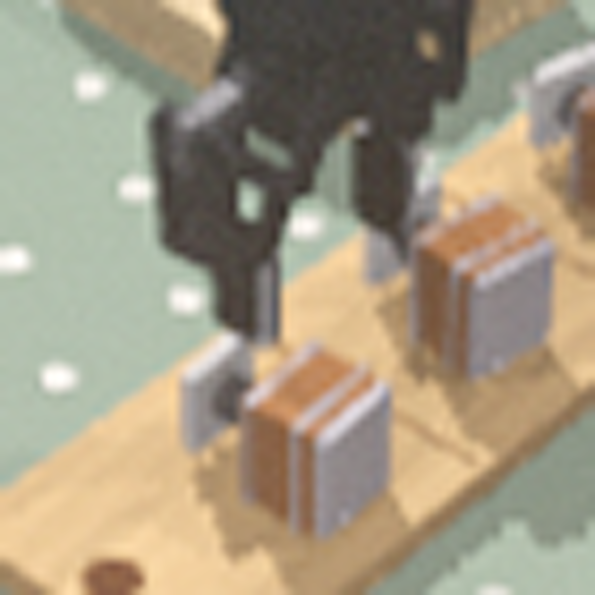

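Emit:
move_arm:
  commands: [0.8,0.07,0.05,0,0.8,0,0,0,0.7,0,0,0,0.6,0,0,0,0.4,0,0,0,0.1,0,0,0,0,0,0,0]

```text
time: 21.6
eef_pos: [0.4461, 0.0473, 0.0058]
tcp_rot: [0.532, -0.466, -0.532, -0.466]
contact_force: [-0.1, 0.9, 0.6]
opening: 0.759
```

```bash
python3 - <<'E'
from h import *
plan((.447,.0468,.006),97.6)
from look import sidecrop
sidecrop("pics/s18.png",(220,160))
E
```

```text
t 21.6 pos [0.4461 0.0473 0.0058] tilt 0.02 zyaw 97.54 opening 0.7591 q6 -1.824 F [-0.1  0.9  0.6]
  turn units -0.012 shift units after turn [-0.009 -0.035 -0.024]
```

View pics/s18.png

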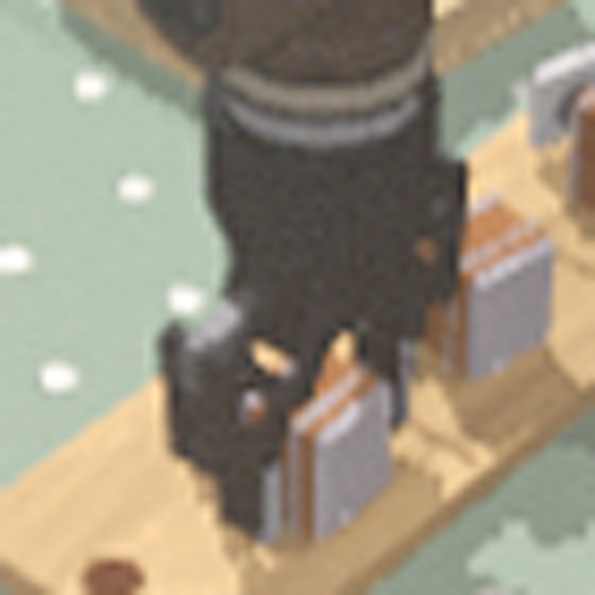

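Emit:
move_arm:
  commands: [0,0,0,0,0,0,0,0,0,0,0,0,0,0,0,0,0,0,0,0]
  jaw: 20
  force: 40

```text
time: 22.28
eef_pos: [0.4464, 0.0473, 0.0062]
tcp_rot: [0.532, -0.466, -0.532, -0.466]
contact_force: [-0.7, 0.6, 5.5]
opening: 0.467
```

Emit:
move_arm:
  commands: [-0.3,0,0,0,-0.6,0,0,0,-0.8,0,0,0,-1,0,0,0,-0.6,0,0,0,0,0,0,0]

```text
time: 23.02
eef_pos: [0.4467, 0.0472, 0.0895]
tcp_rot: [0.533, -0.465, -0.531, -0.467]
contact_force: [-1.5, 0.2, -2.8]
opening: 0.463
```

```bash
python3 - <<'E'
from h import *
a=np.radians(7.6);d=np.array([np.cos(a),np.sin(a)])*-.014
plan((.688+d[0],.1327+d[1],.09),97.6)
from look import sidecrop
sidecrop("pics/s19.png",(205,140))
E
```

```text
t 23.02 pos [0.4467 0.0472 0.0895] tilt 0.18 zyaw 97.55 opening 0.4632 q6 -1.824 F [-1.5  0.2 -2.8]
  turn units -0.011 shift units after turn [ 6.000e-03 -9.460e+00  2.112e+00]
```

View pics/s19.png

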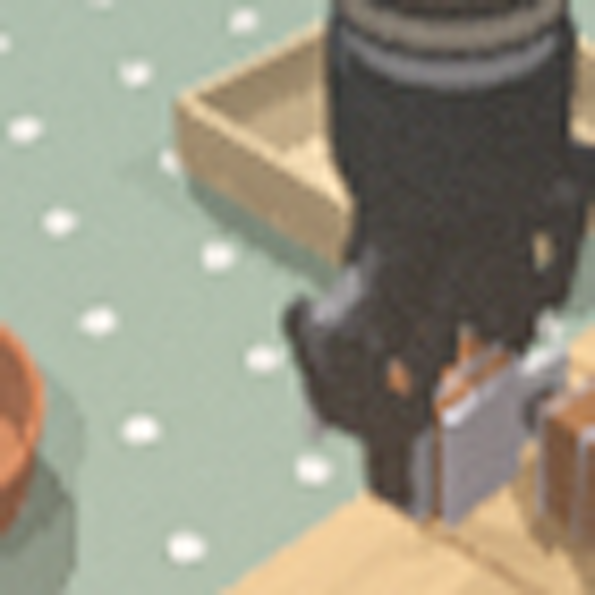

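Emit:
move_arm:
  commands: [0,-0.5,0.1,0,0,-0.9,0.2,0,0,-0.9,0.2,0,0,-0.9,0.2,0,0,-0.9,0.2,0,0,-0.9,0.2,0,0,-0.9,0.2,0,0,-0.9,0.2,0,0,-0.9,0.2,0,0,-0.9,0.2,0,0,-0.6,0.15,0,0,-0.26,0.06,0,0,0,0,0,0,0,0,0]

```text
time: 24.82
eef_pos: [0.6726, 0.1306, 0.0874]
tcp_rot: [-0.531, 0.466, 0.532, 0.466]
contact_force: [0.0, 0.0, -2.2]
opening: 0.463
```

```bash
python3 - <<'E'
from h import *
a=np.radians(7.6);d=np.array([np.cos(a),np.sin(a)])*-.014
plan((.688+d[0],.1327+d[1],-.002),97.6)
from look import sidecrop
sidecrop("pics/s20.png",(150,120),90,6.5)
t=ctrl.read_camera("top")[:,:,::-1]
cv2.imwrite("pics/t20.png",cv2.resize(t[80:180,170:290],None,fx=5,fy=5,interpolation=2))
E
```

```text
t 24.82 pos [0.6726 0.1306 0.0874] tilt 0.08 zyaw 97.54 opening 0.4626 q6 -1.658 F [ 0.   0.  -2.2]
  turn units -0.012 shift units after turn [ 3.575e+00 -6.600e-02  2.000e-03]
```

View pics/s20.png

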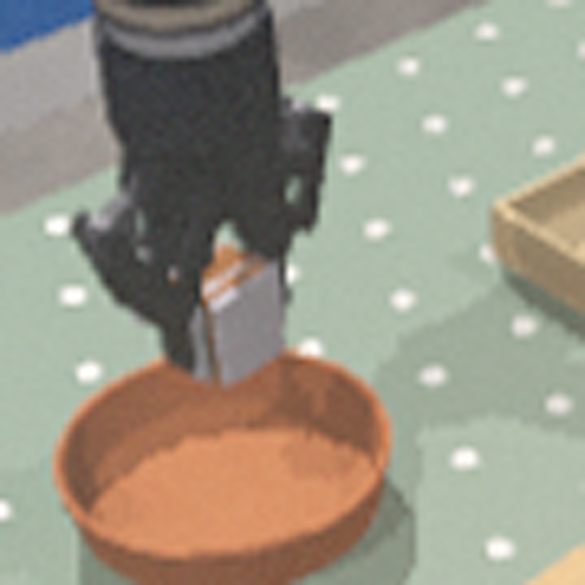

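View pics/t20.png

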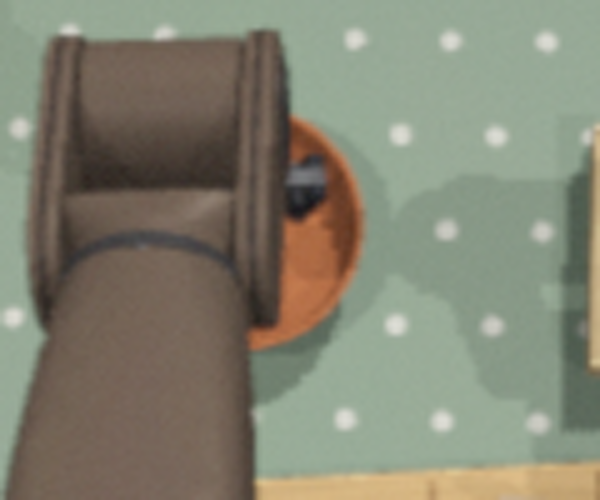

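```bash
python3 - <<'E'
from h import *
p=[.6865,.1325,np.radians(7.6)]
for zb in(.0964,):
  print(proj("side",W(p,[(-33,20,-24),(-33,-20,-24),(-33,20,24),(-33,-20,24)],zb)).round(1))
print(un([(217,385),(285,335),(207,297),(280,262)],6.5,(150,120)).round(1))
E
```

```text
[[184.6 180.3]
 [194.2 173.9]
 [182.6 167.2]
 [192.6 161. ]]
[[183.  178.8]
 [193.4 171.1]
 [181.4 165.3]
 [192.7 159.9]]
```

Emit:
move_arm:
  commands: [0.6,-0.06,0,0,0.8,0,0,0,0.8,0,0,0,0.6,0,0,0,0.3,0,0,0,0.1,0,0,0,0,0,0,0]

```text
time: 25.8
eef_pos: [0.6753, 0.1309, 0.0086]
tcp_rot: [0.532, -0.466, -0.532, -0.466]
contact_force: [1.1, 0.7, -2.2]
opening: 0.461
```

Emit:
move_arm:
  commands: [0.08,0,0,0,0.08,0,0,0,0,0,0,0]

```text
time: 26.18
eef_pos: [0.6747, 0.1309, 0.004]
tcp_rot: [-0.532, 0.466, 0.532, 0.466]
contact_force: [-0.8, -0.5, -3.1]
opening: 0.463
```

Emit:
move_arm:
  commands: [0.08,0,0,0,0,0,0,0]

```text
time: 26.42
eef_pos: [0.6746, 0.1309, 0.0018]
tcp_rot: [-0.532, 0.466, 0.532, 0.466]
contact_force: [0.2, -0.2, -2.7]
opening: 0.461
```

```bash
python3 - <<'E'
from h import *
a=np.radians(7.6);d=np.array([np.cos(a),np.sin(a)])*-.014
plan((.688+d[0],.1327+d[1],-.002),97.6)
from look import sidecrop
sidecrop("pics/s21.png",(150,120),90,6.5)
E
```

```text
t 26.43 pos [0.6746 0.1309 0.0018] tilt 0.03 zyaw 97.54 opening 0.4611 q6 -1.658 F [ 0.2 -0.2 -2.7]
  turn units -0.012 shift units after turn [0.153 0.018 0.002]
```

View pics/s21.png

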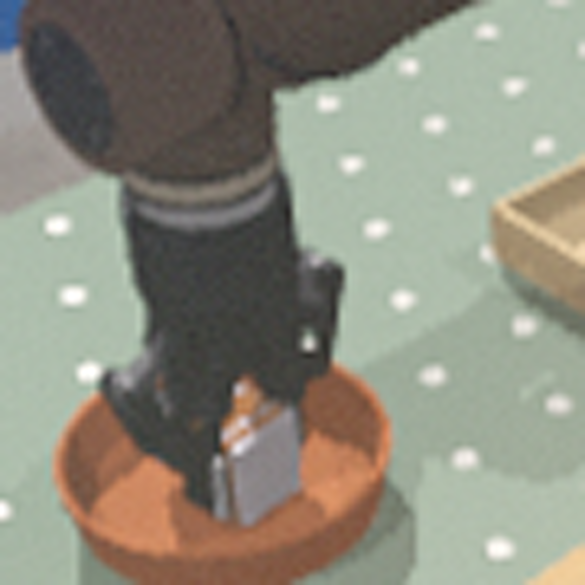

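Emit:
move_arm:
  commands: [0.08,0,0,0,0,0,0,0]

```text
time: 26.72
eef_pos: [0.6746, 0.1309, -0.0002]
tcp_rot: [-0.532, 0.466, 0.532, 0.466]
contact_force: [-0.0, -0.2, -2.0]
opening: 0.465
```

Emit:
move_arm:
  commands: [0.08,0,0,0,0,0,0,0]

```text
time: 26.98
eef_pos: [0.6746, 0.1309, -0.0022]
tcp_rot: [-0.532, 0.466, 0.532, 0.466]
contact_force: [0.8, 0.2, -2.4]
opening: 0.464
```

Emit:
move_arm:
  commands: [0.06,0,0,0,0,0,0,0]

```text
time: 27.22
eef_pos: [0.675, 0.1309, -0.0027]
tcp_rot: [0.532, -0.466, -0.532, -0.466]
contact_force: [-1.8, -0.3, 1.9]
opening: 0.463
```

Emit:
move_arm:
  commands: [0,0,0,0,0,0,0,0,0,0,0,0,0,0,0,0]
  jaw: 58

```text
time: 27.72
eef_pos: [0.6749, 0.1309, -0.0034]
tcp_rot: [0.532, -0.466, -0.532, -0.466]
contact_force: [0.2, 0.4, 0.4]
opening: 0.679
```

Emit:
move_arm:
  commands: [-0.5,0,0,0,-0.8,0,0,0,-1,0,0,0,-1,0,0,0,-0.7,0,0,0,0,0.5,0,0,0,0.9,0,0,0,1,0,0,0,1,0,0,0,1,0,0,0,1,0,0,0,1,0,0,0,1,0,0,0,0.5,0,0,0,0,0,0]

```text
time: 29.6
eef_pos: [0.4779, 0.1049, 0.0961]
tcp_rot: [-0.532, 0.466, 0.532, 0.466]
contact_force: [0.5, 0.3, -0.1]
opening: 0.679
```

```bash
python3 - <<'E'
from h import *
plan((.4636,-.0529,.09),85.6)
s=ctrl.read_camera("side")[:,:,::-1];t=ctrl.read_camera("top")[:,:,::-1]
a=cv2.resize(t[90:160,185:255],(400,400),interpolation=2);b=cv2.resize(s[150:220,150:220],(400,400),interpolation=2)
cv2.imwrite("pics/t22.png",np.hstack([a,b]))
E
```

```text
t 29.6 pos [0.4779 0.1049 0.0961] tilt 0.05 zyaw 97.54 opening 0.6794 q6 -1.694 F [ 0.5  0.3 -0.1]
  turn units 2.388 shift units after turn [ 0.242  0.087 -6.339]
```

View pics/t22.png

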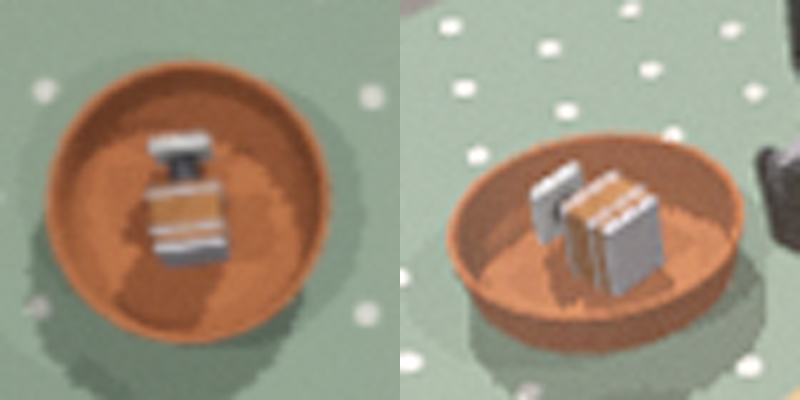

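The softest stamp now lies flat at the dish centre: at (188,200) of the top crop, with the dish centre at about (188,202). Next is the middle stamp.

Emit:
move_arm:
  commands: [0,0,0,0.8,0,0,0,0.8,0,0,0,0.79,0,0,-0.6,0,0,0,-0.9,0,0,0,-1,0,0,0,-1,0,0,0,-1,0,0,0,-1,0,0,0.08,-0.6,0,0,0,-0.24,0,0,0,0,0,0,0,0,0]
  jaw: 65

```text
time: 31.32
eef_pos: [0.4648, -0.0524, 0.0965]
tcp_rot: [-0.481, 0.519, 0.481, 0.519]
contact_force: [-0.0, 0.3, 0.3]
opening: 0.76
```

```bash
python3 - <<'E'
from h import *
plan((.4636,-.0529,.006),85.6)
E
```

```text
t 31.32 pos [ 0.4648 -0.0524  0.0965] tilt 0.01 zyaw 85.64 opening 0.7599 q6 -1.825 F [-0.   0.3  0.3]
  turn units 0.008 shift units after turn [ 3.621  0.047 -0.023]
```

Emit:
move_arm:
  commands: [0.8,0.05,-0.02,0,0.8,0,0,0,0.8,0,0,0,0.7,0,0,0,0.4,0,0,0,0.1,0,0,0,0,0,0,0]

```text
time: 32.2
eef_pos: [0.4639, -0.0533, 0.0069]
tcp_rot: [-0.481, 0.519, 0.48, 0.519]
contact_force: [0.5, -1.1, 0.5]
opening: 0.762
```

```bash
python3 - <<'E'
from h import *
plan((.4636,-.0529,.006),85.6)
from look import sidecrop
sidecrop("pics/s23.png",(235,145))
E
```

```text
t 32.2 pos [ 0.4639 -0.0533  0.0069] tilt 0.04 zyaw 85.62 opening 0.7624 q6 -1.826 F [ 0.5 -1.1  0.5]
  turn units 0.004 shift units after turn [0.038 0.014 0.014]
```

View pics/s23.png

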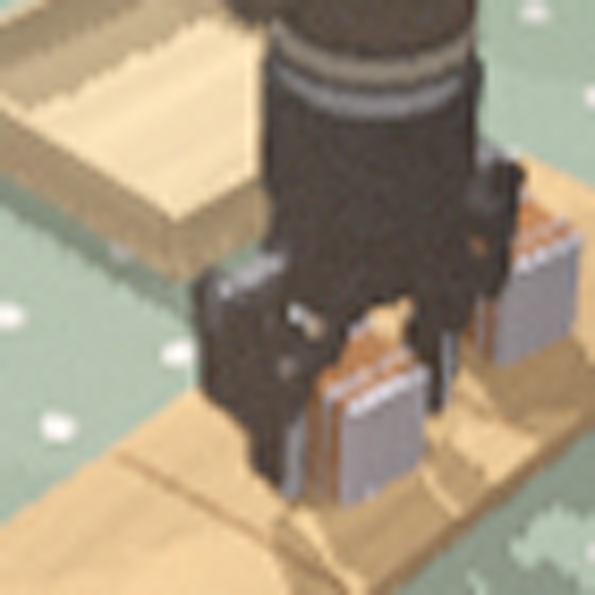

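Emit:
move_arm:
  commands: [0,0,0,0,0,0,0,0,0,0,0,0,0,0,0,0,0,0,0,0]
  jaw: 20
  force: 40

```text
time: 32.88
eef_pos: [0.4642, -0.0536, 0.0073]
tcp_rot: [-0.481, 0.519, 0.48, 0.519]
contact_force: [-0.2, 0.5, 5.7]
opening: 0.465
```

Emit:
move_arm:
  commands: [-0.3,0,0,0,-0.6,0,0,0,-0.8,0,0,0,-1,0,0,0,-0.6,0,0,0,0,0,0,-0.45,0,0,0,-0.45,0,0,0,0]

```text
time: 33.88
eef_pos: [0.4632, -0.0532, 0.0891]
tcp_rot: [-0.5, 0.5, 0.5, 0.5]
contact_force: [-0.8, 0.4, -2.8]
opening: 0.464
```

```bash
python3 - <<'E'
from h import *
plan((.679-.014,-.1768,.09),90)
from look import sidecrop
sidecrop("pics/s24.png",(235,125),80,7)
E
```

```text
t 33.88 pos [ 0.4632 -0.0532  0.0891] tilt 0.03 zyaw 90.07 opening 0.4645 q6 -1.905 F [-0.8  0.4 -2.8]
  turn units 0.014 shift units after turn [-0.042 -8.073 -4.944]
```

View pics/s24.png

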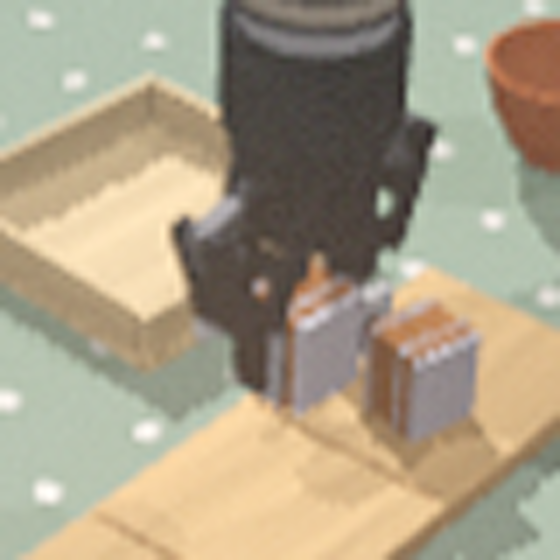

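Emit:
move_arm:
  commands: [0,-0.5,-0.3,0,0,-0.9,-0.55,0,0,-0.9,-0.55,0,0,-0.9,-0.55,0,0,-0.9,-0.55,0,0,-0.9,-0.55,0,0,-0.9,-0.55,0,0,-0.9,-0.55,0,0,-0.7,-0.4,0,0,-0.4,-0.3,0,0,-0.17,-0.09,0,0,0,0,0,0,0,0,0]

```text
time: 35.55
eef_pos: [0.665, -0.1761, 0.0889]
tcp_rot: [-0.5, 0.5, 0.501, 0.499]
contact_force: [-0.3, 0.3, -2.7]
opening: 0.464
```

```bash
python3 - <<'E'
from h import *
plan((.679-.014,-.1768,-.002),90)
from look import sidecrop
sidecrop("pics/s25.png",(210,90),90,6.5)
E
```

```text
t 35.55 pos [ 0.665  -0.1761  0.0889] tilt 0.04 zyaw 90.11 opening 0.4639 q6 -1.979 F [-0.3  0.3 -2.7]
  turn units 0.021 shift units after turn [ 3.638e+00 -3.000e-03 -3.000e-02]
```

View pics/s25.png

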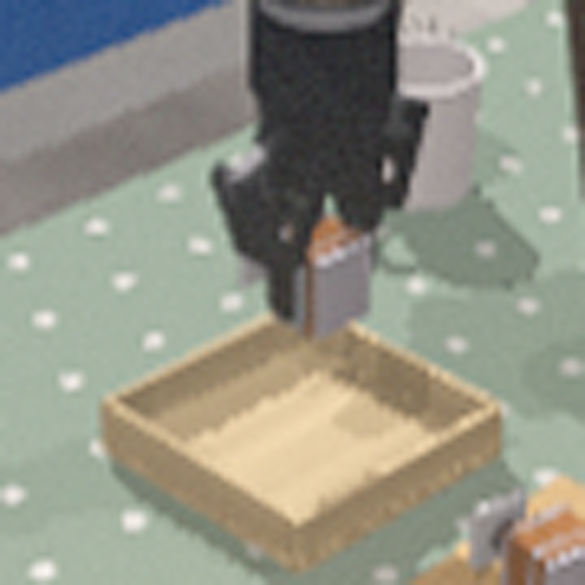

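Emit:
move_arm:
  commands: [0.6,0,-0.03,0,0.8,0,0,0,0.8,0,0,0,0.6,0,0,0,0.4,0,0,0,0.15,0,0,0,0,0,0,0]

```text
time: 36.48
eef_pos: [0.6658, -0.1773, 0.0055]
tcp_rot: [0.501, -0.5, -0.5, -0.5]
contact_force: [0.5, -0.8, -2.3]
opening: 0.466
```

Emit:
move_arm:
  commands: [0.08,0,0,0,0,0,0,0]

```text
time: 36.72
eef_pos: [0.6658, -0.1774, 0.0038]
tcp_rot: [0.501, -0.499, -0.5, -0.5]
contact_force: [0.4, 0.5, -2.9]
opening: 0.463
```

Emit:
move_arm:
  commands: [0.08,0,0,0,0,0,0,0]

```text
time: 36.98
eef_pos: [0.6654, -0.1772, 0.0012]
tcp_rot: [-0.5, 0.5, 0.501, 0.5]
contact_force: [0.1, 0.5, -2.5]
opening: 0.461
```

Emit:
move_arm:
  commands: [0.06,0,0,0,0,0,0,0]

```text
time: 37.22
eef_pos: [0.6653, -0.1772, -0.0004]
tcp_rot: [-0.5, 0.5, 0.501, 0.5]
contact_force: [-0.0, 0.0, -2.3]
opening: 0.464
```

Emit:
move_arm:
  commands: [0.06,0,0,0,0,0,0,0]

```text
time: 37.48
eef_pos: [0.6656, -0.1773, -0.0016]
tcp_rot: [0.5, -0.5, -0.5, -0.5]
contact_force: [-0.5, -0.3, -1.4]
opening: 0.469
```

Emit:
move_arm:
  commands: [0.04,0,0,0,0,0,0,0]

```text
time: 37.72
eef_pos: [0.6656, -0.1773, -0.0016]
tcp_rot: [-0.5, 0.5, 0.5, 0.499]
contact_force: [-3.0, 1.5, 5.1]
opening: 0.467
```

Contact (+5 N), so I'll release and retreat.

Emit:
move_arm:
  commands: [0,0,0,0,0,0,0,0,0,0,0,0,0,0,0,0]
  jaw: 58

```text
time: 38.22
eef_pos: [0.6655, -0.1773, -0.0028]
tcp_rot: [0.5, -0.5, -0.5, -0.5]
contact_force: [0.1, -0.6, 0.9]
opening: 0.679
```

Emit:
move_arm:
  commands: [-0.5,0,0,0,-0.8,0,0,0,-1,0,0,0,-1,0,0,0,-1,0,0,0,-0.7,0,0,0,0,0,-0.5,0,0,0,-1,0,0,0,-1,0,0,0,-1,0,0,0,-1,0,0,0,-1,0,0,0,-1,0,0,0,-1,0,0,0,-0.5,0,0,0,0,0]

```text
time: 40.22
eef_pos: [0.6657, -0.3782, 0.1222]
tcp_rot: [-0.5, 0.5, 0.5, 0.5]
contact_force: [-0.4, 0.7, -0.1]
opening: 0.681
```

```bash
python3 - <<'E'
from h import *
print(ctrl.get_state()["time"],ctrl.get_state()["eef_pos"])
s=ctrl.read_camera("side")[:,:,::-1];t=ctrl.read_camera("top")[:,:,::-1]
a=cv2.resize(t[80:230,180:360],None,fx=4.4,fy=4,interpolation=2)
cv2.imwrite("pics/f1.png",cv2.resize(t[80:225,180:360],None,fx=4.1,fy=4.1,interpolation=2))
cv2.imwrite("pics/f2.png",cv2.resize(s[100:280,100:340],None,fx=3.3,fy=3.3,interpolation=2))
cv2.imwrite("pics/f3.png",t)
E
```

```text
40.225 [ 0.66565551 -0.37819627  0.12220133]
```

View pics/f1.png

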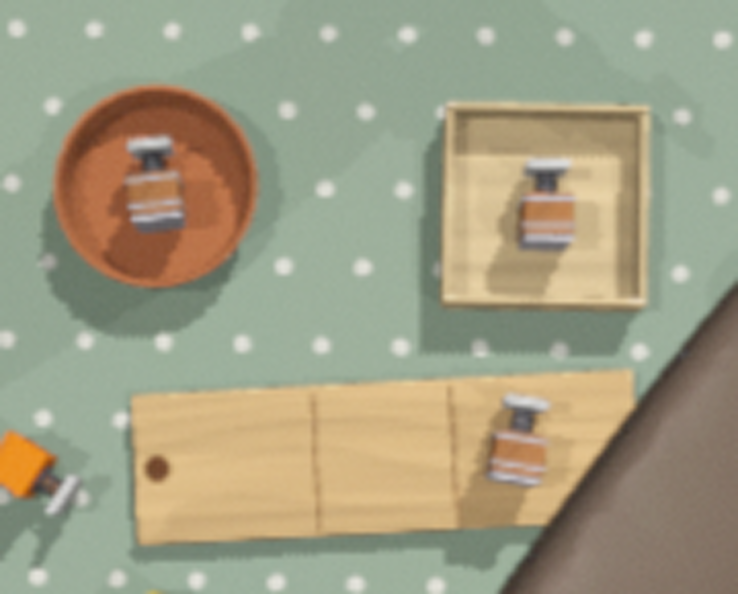

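View pics/f2.png

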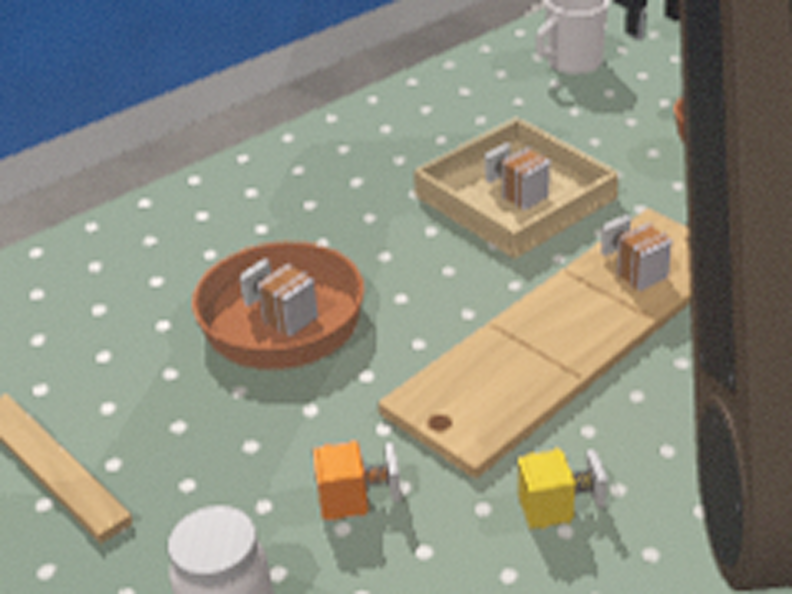

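```bash
python3 - <<'E'
from h import *
print(ctrl.get_state()["time"],ctrl.sign_off())
E
```

```text
the job is handed in; nothing more can be done
40.325 None
```

I squeezed the three stamps left to right at 20 N and put the softest in the dish and the stiffest in the tray. I handed the job in at 40.3 s; sign-off reports no verdict.

| Stamp | Jaw opening under squeeze | Button went in, roughly | Spring | Now lies |
|---|---|---|---|---|
| Left | 0.58 (about 50 mm) | 16–18 mm | softest | middle of the round dish |
| Middle | 0.715 (about 61 mm) | 5–6 mm | stiffest | middle of the square tray |
| Right | 0.66 (about 57 mm) | 9–11 mm | medium | its place on the board |

I carried each of the two by the sides of its block, lowered it until the wrist force showed contact, and only then opened the jaws.

- **Last pictures:** both stamps lie flat and about centred, the third is on the board, and the strip, the jar and the orange and yellow look-alikes look untouched. The arm hid most of the pot in that view, so I did not check it separately; I kept clear of it.
- **Disagreement, finger height:** in the pictures the open fingertips stood about 27 mm above the reported TCP height, against about 1 mm expected from the description. I set heights from the pictures and from contact instead. The same offset held for both pick-ups and both placements.
- **Force during squeezes:** the wrist showed up to about 19 N while a stamp was held, probably from the pads swinging forward as they shut. Each stamp sprang back to nearly where it had lain.

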